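# Park the sprung lock plunger of a sample loader and slide the tray into the reader

### The job

The sample tray is locked by the sprung plunger on its bracket: pull the knob straight up only until you feel it touch its stop (the height differs), without straining against the stop or the ring's walls, twist it counter-clockwise (seen from above) until its cross pin is over the rest notch, and ease it down so that it stays retracted by itself. Then slide the tray fully home into the reader by its post, leaving the plunger parked, and let go. Leave the other things on the bench where they are.

Things in the scene. Friction and masses are not known exactly. Their poses are not given: they have to be found in the camera images.
- dock: The loader: grey base 170 x 320 x 18 mm fixed on the bench, an aluminium bracket with the plunger over its far half, and at its +y end a white reader housing 220 x 140 x 120 mm (y 155 to 295 mm) with a tray window. Origin on the bench at the base's middle, z up; +y is the way the tray slides into the reader. Plunger axis at x 40, y 0 mm; bracket arm 44 mm wide, top 56 mm high.
- plunger: The sprung index plunger: 8 mm steel rod, cross pin 5 mm thick and 40 mm long, black bar knob. Pulls straight up against a spring (about 4.5 N at the bottom, 0.15 N more per mm, its weight included) and turns about the vertical. Origin on the bench on its axis when down. More than 15 N between it and the collar's ring (pulled against the stop or twisted against a wall) damages it.
- collar: Fixed aluminium sleeve on the bracket arm, 21 mm radius, 7 mm high, origin under its middle, 56 mm above the bench. In it sits a steel ring (17 mm radius, top at most 93 mm above the bench) carved for the cross pin: deep slot (plunger down), ledge, 3 mm deep rest notch, end wall. How high the ring is screwed in differs and is not given.
- knob_center (a point): Centre of the plunger's black bar knob: 36 mm long, 12 mm thick, 26 mm high; 124 mm above the bench when down. At plunger_turn 0 the bar lies along the dock's x. Free space of at least 15 mm under the knob.
- plunger_lift (a joint): How far the plunger is pulled up, m: 0 is down, its tip 5 mm into the tray (locked). Depending on the ring's height the cross pin clears the ledge after a lift of 10 to 24 mm; always 3 mm above that is a hard pull stop. Parked in the notch it reads 7 to 21 mm.
- plunger_turn (a joint): Turn of the plunger, rad, counter-clockwise from above positive: 0 is the middle of the deep slot (about 0.18 of play either way); it cannot go the other way. On the ledge up to about 0.9; the middle of the rest notch is at 1.24 (fits within 0.12 either way); the end wall is met at about 1.36.
- tray_slide (a joint): How far the cream sample tray (170 mm long, top 34 mm above the bench) has slid to the dock's +y, m: 0 is the locked start, 0.100 is fully home at its end stop. Sliding takes about 3 N.
- tray_post (a point): Centre of the tray's upright black post, 16 mm (dock x) by 14 mm (dock y), 42 mm high, its top 76 mm above the bench, standing on the tray's near edge; at dock x -52, y -50 mm at the start. It moves with the tray.
- specimen_jar: Bystander: clear jar, 48 mm wide, 50 mm high, origin under its centre.
- slide_box: Bystander: blue box 85 x 50 x 30 mm, origin under its centre.
- reagent_bottle: Bystander: white bottle, 60 mm wide, 130 mm high, origin under its centre.
- tip_box: Bystander: grey box of pipette tips 120 x 80 x 51 mm, origin under its centre.
- reagent_pot: Bystander: white pot 44 mm wide, 40 mm high, origin under its centre.
- pipette: Bystander: pipette lying down, 220 mm long, up to 30 mm wide, 22 mm high, origin under its handle, along its x.
- glove_box: Bystander: cardboard box 120 x 230 x 75 mm, origin under its centre.

How it is judged:
By the outcome, as a careful person would: the job done as asked, in the order asked, and still so for the second after the job is handed in, with the robot touching nothing.
It also fails if it takes over 51 s, if anything falls off the work surface, if the arm or the gripper's body presses on something with over 40 N, if the wrist force passes 120 N, or if a joint passes its speed limit or range.

### The arm

A 6-joint arm with a two-finger parallel gripper is mounted at the origin on the work surface. World frame = base frame: x ahead of the robot, y to its left, z up, the work surface at z = 0. Lengths are in m, angles in degrees, forces in N, time in s.
With the tool pointing down it reaches from about 0.4 to 0.825 m from the base axis. Payload 7 kg.
Tool frame: the origin (TCP) lies at the very end of the fingers, on their centre line; the grasp point (between the pads) lies 19 mm behind it; z points along the fingers, y is the line along which they close (so a half turn about z gives the same grasp; the last joint's range is limited). The gripper opens to 88 mm and grips with 3 to 60 N. Pads are 19 mm wide; open, the fingers measure 130 mm over their backs; the gripper's body (78 mm by 193 mm) begins 47 mm behind the grasp point.
Start: joints at [-51.675, 20.546, 0.682, 0, -70.136, -16.507], TCP at [0.251, -0.627, 0.227] pointing down, gripper open.
Joint ranges: [-176.03, 176.03], [-82.01, 121.73], [-58.28, 71.71], [-173.87, 95.51], [-174.79, -0.11], [-173.66, 173.66]. Speed limits (degrees/s): [136.94, 136.94, 172.46, 180, 180, 180].

### API

Orientations are given as [roll, pitch, yaw] about the fixed x, y, z axes, in that order (R = Rz(yaw) Ry(pitch) Rx(roll)).
In Python, from plant import ctrl gives the robot as it stands.
- The arm moves only by the tool carry_out, never from a script. Its argument "deltas" is a list that holds one entry, the list of rows, each a list of 5 numbers: the shift along the tool's x, y, z scaled (see below), then the turn about the tool's z scaled (see below), then the opening, from -1 (shut) to 1 (fully open). A call has 1 to 5 rows; each row is the pose to reach, as a shift and turn from the pose commanded when the call began, along the tool's axes at that moment, turning the shorter way round; what a row does not reach only later rows make up. The controller multiplies each number of a shift by 20 cm and each number of a turn by 2 pi rad. A row lasts 1/10 s, in which the tool goes at most 50 mm and 8.59 degrees, less where a joint would pass 70% of its speed; a pose out of reach is approached as far as the arm can. A call with a number of a shift or a turn outside -1 to 1 is refused whole. A call with a gripper value outside its range is refused whole. The fingers move at their own pace and stop on an object; the grip force is fixed at half the most. Time passes only in rows, so rows that repeat a pose let the fingers close. It gives the time, the measured TCP pose, the force, the opening and the grip force at its end, in the units of the state.
- ctrl.get_obs(): the state, without advancing time (a new reading comes with each control period).
- ctrl.snapshot(name): name is "scene" or "side" or "wrist"; returns a dict with "color" (384x512x3 uint8, red, green, blue), "camera_matrix" (3x3 intrinsics, pixels), "k1" (the pictures are not rectified: a ray, as slopes to the right and down, at radius r is drawn at 1 + k1 r^2 times it, then the intrinsics apply), "R" (3x3) and "t" (3): a world point X has camera coordinates R X + t. Camera axes: x right, y down, z forward; pixel columns grow to the right and rows downward; lengths in m; the calibration is good to about 2 mm. A picture is of the moment at which its call begins. There is no depth.
- ctrl.close_job(): hands the job in; it is judged then, once.
Trained networks look in a picture, given as the dict that the camera call returned (one of the last four; its "shot" number tells which), for a name from the list of things; names that differ only in an ending like _2 or _b are one class to them, and where a whole thing is asked for, a point or a joint stands for the part that bears it (a point fixed in the world has none). Each returns a list of dicts, best first, with "p" (0 to 1); they miss things now and then, are a little off and sometimes report something else, mostly with a low value. They report only what shows in the picture. A call takes as long as a camera call.
- ctrl.search_frame(picture, name): "centre" ([column, row] in pixels, amid what is visible of it).
- ctrl.silhouettes(picture, name): "mask" (384x512 bool, what is visible of it) and "centre" ([column, row] in pixels, amid what is visible of it).
- ctrl.spot_point(picture, name): "centre" ([column, row] in pixels: a listed point, or the origin of a listed thing).
The state is a dict: "clock": time; "joint_pos": joint angles; "qvel": joint speeds; "tau": joint torques, N m; "tool_pos": TCP position; "orientation": TCP orientation; "force": force on the tool from outside, world axes, zero at the start; "moment": the same for the moment, N m; "opening": finger opening in m; "gripper_force": force on a finger pad.
Only numpy, scipy, OpenCV 4.12 (cv2) and the standard library are available. Lean on these libraries where they do the work, as an engineer would, in place of code of your own. Each camera call takes 0.05 s, during which the arm holds its last target. There are 200 camera calls.

## Working session

There is one attempt and no reset: what is moved stays moved. The work goes in short steps, Python scripts to look and compute and a tool call to move; the robot and the scene stay as the last step left them, time stands still between calls to the robot, and variables do not carry over. Pictures are saved under pics/ and viewed, at most 10 in all, crops included, and the job is handed in when it is done.

Besides the shell and the picture viewer there is one more tool, called after "Emit:" as name(argument=value, ...), one argument or row to a line, values as JSON. carry_out: Moves the arm, as the interface text tells. Its arguments: {"type":"object","properties":{"deltas":{"type":"array"}},"required":["deltas"]}

```bash
mkdir -p pics; cat > h.py <<'E'
import numpy as np, cv2
from plant import ctrl
def ray(p,uv):
    K=np.array(p["camera_matrix"]);R=np.array(p["R"]);t=np.array(p["t"])
    d=np.array([(uv[0]-K[0,2])/K[0,0],(uv[1]-K[1,2])/K[1,1]]);s=d.copy()
    for _ in range(20): s=d/(1+p["k1"]*(s@s))
    v=R.T@np.array([s[0],s[1],1]);return -R.T@t,v/np.linalg.norm(v)
def atz(p,uv,z):
    o,v=ray(p,uv);return o+v*(z-o[2])/v[2]
def tri(rs):
    A=0;b=0
    for o,v in rs:
        M=np.eye(3)-np.outer(v,v);A=A+M;b=b+M@o
    return np.linalg.solve(A,b)
def proj(p,X):
    c=np.array(p["R"])@X+np.array(p["t"]);s=c[:2]/c[2];s=s*(1+p["k1"]*(s@s));K=np.array(p["camera_matrix"])
    return np.array([K[0,0]*s[0]+K[0,2],K[1,1]*s[1]+K[1,2]])
def save(p,n): cv2.imwrite("pics/"+n,p["color"][:,:,::-1])
E
python3 - <<'E'
from h import *
np.set_printoptions(precision=4,suppress=True)
P={n:ctrl.snapshot(n) for n in("scene","side","wrist")}
im=np.hstack([P["scene"]["color"],P["side"]["color"]])
cv2.imwrite("pics/a.png",cv2.resize(im,(800,300),interpolation=cv2.INTER_AREA)[:,:,::-1])
for n in P: save(P[n],n+"0.png")
Z=dict(knob_center=.124,tray_post=.055,dock=0,plunger=0,collar=.056)
for k in Z:
    rs=[]
    for n in P:
        for r in ctrl.spot_point(P[n],k)[:2]:
            print(k,n,r["p"],np.array(r["centre"]),atz(P[n],r["centre"],Z[k]))
        r=ctrl.spot_point(P[n],k)
        if r and r[0]["p"]>.5: rs.append(ray(P[n],r[0]["centre"]))
    if len(rs)>1: print("tri",tri(rs))
o=ctrl.get_obs();print({k:o[k] for k in("clock","tool_pos","orientation","force","opening")})
E
```

```text
knob_center scene 0.63 [280.3 187.4] [0.5843 0.0164 0.124 ]
knob_center side 0.61 [240.3 184. ] [0.5976 0.0266 0.124 ]
knob_center side 0.51 [328. 158.] [ 0.3764 -0.2453  0.124 ]
tri [0.5909 0.0216 0.123 ]
tray_post scene 0.78 [252.8 204.4] [ 0.5062 -0.0394  0.055 ]
tray_post side 0.92 [272.1 193.4] [ 0.514  -0.0507  0.055 ]
tri [ 0.5107 -0.0449  0.0604]
dock scene 0.68 [275.2 211.4] [ 0.5615  0.0265 -0.    ]
dock side 0.79 [257.6 213. ] [0.5435 0.0084 0.    ]
tri [0.5524 0.0178 0.0034]
collar scene 0.41 [285.2 203.4] [0.6023 0.0239 0.056 ]
collar side 0.59 [248.3 198.7] [0.577  0.0114 0.056 ]
{'clock': 1.65, 'tool_pos': array([ 0.2509, -0.6266,  0.2265]), 'orientation': array([ 179.9962,   -0.0011, -158.1812]), 'force': array([0.0494, 0.3091, 0.1137]), 'opening': 0.08762338901833555}
```

View pics/a.png

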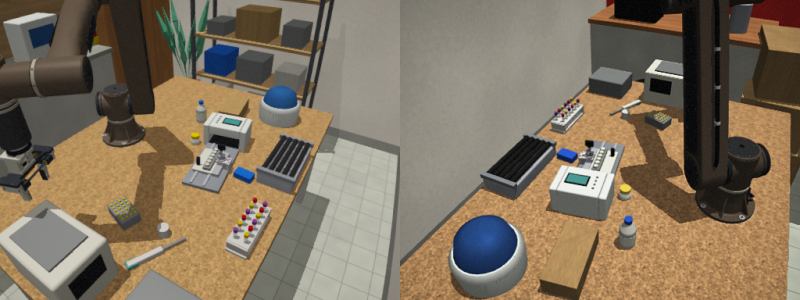

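```bash
cat >> h.py <<'E'
def delta(pos,yaw=None):
    "numbers for a move to pos, yaw from the measured pose (tool down)"
    o=ctrl.get_obs();y=np.radians(o["orientation"][2]);c,s=np.cos(y),np.sin(y);d=np.array(pos)-o["tool_pos"]
    t=0 if yaw is None else -((yaw-np.degrees(y)+180)%360-180)/360
    return np.round([(c*d[0]+s*d[1])/.2,(s*d[0]-c*d[1])/.2,-d[2]/.2,t],4)
E
python3 - <<'E'
from h import *
p=ctrl.snapshot("scene")
for uv in [(70,290),(140,340),(0,285),(120,340),(155,300)]:
  for z in (0,.2): print(uv,z,atz(p,[*uv],z))
print(delta([.55,0,.32],-169))
E
```

```text
(70, 290) 0 [ 0.21941853 -0.61985908  0.        ]
(70, 290) 0.2 [ 0.41325134 -0.68630147  0.2       ]
(140, 340) 0 [ 5.21417640e-01 -6.21749673e-01  1.11022302e-16]
(140, 340) 0.2 [ 0.64646882 -0.68776147  0.2       ]
(0, 285) 0 [ 0.00873362 -0.73999382  0.        ]
(0, 285) 0.2 [ 0.25055085 -0.77907499  0.2       ]
(120, 340) 0 [ 4.76512331e-01 -6.51576355e-01  1.11022302e-16]
(120, 340) 0.2 [ 0.61179089 -0.71079499  0.2       ]
(155, 300) 0 [ 4.64263990e-01 -5.03488718e-01  1.11022302e-16]
(155, 300) 0.2 [ 0.60233216 -0.59643497  0.2       ]
[-2.5532  2.3528 -0.4672  0.0301]
```

View pics/scene0.png

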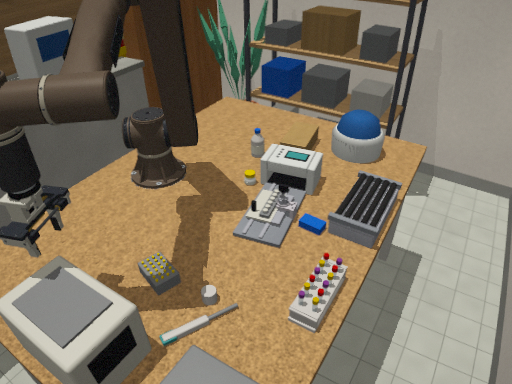

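Emit:
carry_out(
  deltas=[
    [[-0.567,0.743,-0.5,0,1],[-0.567,0.743,-0.5,0,1],[-0.567,0.743,-0.5,0,1],[-0.567,0.743,-0.5,0,1],[-0.567,0.743,-0.5,0,1]],
  ],
)

```text
clock: 2.2
tool_pos: [0.302, -0.4445, 0.3305]
orientation: [-179.7, 0.2, -158.0]
force: [1.0, -1.0, 0.2]
opening: 0.0878
gripper_force: 0.0
```

Emit:
carry_out(
  deltas=[
    [[-0.96,0.78,0,0,1],[-0.96,0.78,0,0,1],[-0.96,0.78,0,0,1],[-0.96,0.78,0,0,1],[-0.96,0.78,0,0,1]],
  ],
)

```text
clock: 2.7
tool_pos: [0.4217, -0.2287, 0.3266]
orientation: [-180.0, 0.0, -158.2]
force: [1.0, -0.6, -0.5]
opening: 0.0876
gripper_force: 0.0
```

Emit:
carry_out(
  deltas=[
    [[-0.96,0.78,0,0.03,1],[-0.96,0.78,0,0.03,1],[-0.96,0.78,0,0.03,1],[-0.96,0.78,0,0.03,1],[-0.96,0.78,0,0.03,1]],
  ],
)

```text
clock: 3.2
tool_pos: [0.5404, -0.0155, 0.3265]
orientation: [-180.0, 0.0, -169.0]
force: [0.4, -1.8, 0.3]
opening: 0.0877
gripper_force: 0.0
```

```bash
cat > look.py <<'E'
from h import *
import sys
np.set_printoptions(precision=4,suppress=True)
o=ctrl.get_obs();print({k:o[k] for k in("clock","tool_pos","orientation","force","opening")})
p=ctrl.snapshot("wrist");save(p,sys.argv[1])
for k,z in dict(knob_center=.124,tray_post=.055,dock=0,collar=.056).items():
    for r in ctrl.spot_point(p,k)[:2]: print(k,r["p"],np.array(r["centre"]),atz(p,r["centre"],z))
E
python3 look.py w1.png
```

```text
{'clock': 3.2, 'tool_pos': array([ 0.5404, -0.0155,  0.3265]), 'orientation': array([-179.9986,    0.0159, -168.9709]), 'force': array([ 0.4348, -1.8464,  0.2858]), 'opening': 0.08769102734349904}
knob_center 0.93 [278.4 208.5] [0.5935 0.0249 0.124 ]
knob_center 0.37 [  4.  133.4] [ 0.564  -0.3122  0.124 ]
tray_post 0.87 [236.5 123.8] [ 0.5118 -0.0447  0.055 ]
dock 0.64 [272.6 154.3] [0.5532 0.0161 0.    ]
collar 0.84 [271.7 192.6] [0.5966 0.0209 0.056 ]
```

View pics/w1.png

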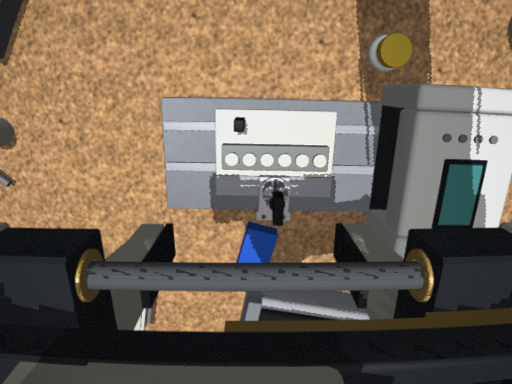

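```bash
cat > fit.py <<'E'
from h import *
from scipy.optimize import least_squares
np.set_printoptions(precision=4,suppress=True)
p=ctrl.snapshot("wrist")
M=np.array([[-85,-160,18],[85,-160,18],[40,0,124],[-52,-50,55]])/1e3
U=np.array([[162.5,97.5],[168,209],[278.4,208.5],[236.5,123.8]])
def W(q): c,s=np.cos(q[2]),np.sin(q[2]);return np.c_[c*M[:,0]-s*M[:,1]+q[0],s*M[:,0]+c*M[:,1]+q[1],M[:,2]]
f=lambda q:(np.array([proj(p,X) for X in W(q)])-U).ravel()
r=least_squares(f,[.553,.017,.19]);q=r.x
print(q[:2],np.degrees(q[2]),r.fun,W(q))
E
python3 fit.py
```

```text
[0.5528 0.0138] 10.27893872759399 [-0.5923 -0.2235  1.042   0.3409 -1.603  -0.365   1.4402  0.2314] [[ 0.4977 -0.1588  0.018 ]
 [ 0.665  -0.1285  0.018 ]
 [ 0.5921  0.0209  0.124 ]
 [ 0.5105 -0.0447  0.055 ]]
```

```bash
python3 -c "
from h import *
print(delta([.5925,.0225,.175],-169.7))"
```

```text
[-0.2987  0.1473  0.7564  0.002 ]
```

Emit:
carry_out(
  deltas=[
    [[-0.299,0.147,0.25,0.002,1],[-0.299,0.147,0.5,0.002,1],[-0.299,0.147,0.756,0.002,1],[-0.299,0.147,0.756,0.002,1],[-0.299,0.147,0.756,0.002,1]],
  ],
)

```text
clock: 4.0
tool_pos: [0.5903, 0.0212, 0.1714]
orientation: [-180.0, -0.4, -169.8]
force: [-0.4, -0.6, 0.4]
opening: 0.0877
gripper_force: 0.0
```

```bash
python3 look.py w2.png
```

```text
{'clock': 4.0, 'tool_pos': array([0.5903, 0.0212, 0.1714]), 'orientation': array([-179.9699,   -0.4143, -169.821 ]), 'force': array([-0.4049, -0.6165,  0.4332]), 'opening': 0.08769548033885882}
knob_center 0.73 [260.2 215.5] [0.5942 0.0265 0.124 ]
knob_center 0.41 [196.1  77.1] [ 0.5117 -0.0288  0.124 ]
tray_post 0.66 [196.2  77.9] [ 0.5116 -0.041   0.055 ]
dock 0.68 [253.9 129.2] [0.5509 0.0141 0.    ]
collar 0.69 [253.9 185.6] [0.5938 0.0219 0.056 ]
```

View pics/w2.png

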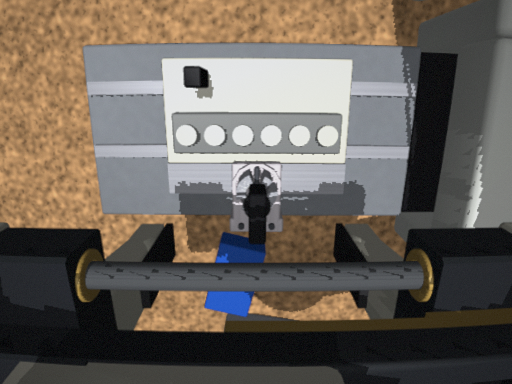

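```bash
python3 -c "
from h import *
print(delta([.593,.023,.107],-169.7))"
```

```text
[ 4.000e-03  2.300e-03  3.548e-01 -1.000e-04]
```

Emit:
carry_out(
  deltas=[
    [[0,0,0.12,0,0],[0,0,0.23,0,0],[0,0,0.34,0,0],[0,0,0.34,0,0],[0,0,0.34,0,0]],
  ],
)

```text
clock: 4.75
tool_pos: [0.5935, 0.023, 0.1089]
orientation: [-180.0, 0.1, -169.7]
force: [-0.4, 0.1, 0.3]
opening: 0.0533
gripper_force: 0.0
```

```bash
python3 look.py w3.png; python3 -c "
from h import *
p=ctrl.snapshot('wrist');o=ctrl.get_obs();print(o['tool_pos'],o['orientation'],o['force'],proj(p,o['tool_pos']),proj(p,o['tool_pos']+[0,0,.019]))"
```

```text
{'clock': 4.75, 'tool_pos': array([0.5935, 0.023 , 0.1089]), 'orientation': array([-179.9906,    0.0928, -169.6875]), 'force': array([-0.3551,  0.1204,  0.3043]), 'opening': 0.05332606734530443}
knob_center 0.71 [256.8 252.1] [0.5923 0.0245 0.124 ]
tray_post 0.74 [174.2  66.5] [ 0.5114 -0.0426  0.055 ]
dock 0.74 [251.7 133.8] [0.5521 0.0137 0.    ]
collar 0.67 [254.7 206.5] [0.5941 0.0238 0.056 ]
[0.59329676 0.02315749 0.10844571] [ 1.79986287e+02  9.88536122e-02 -1.69696420e+02] [-0.46551018  0.85952546 -0.0145343 ] [253.39684222 239.41959857] [253.29434102 257.08854272]
```

View pics/w3.png

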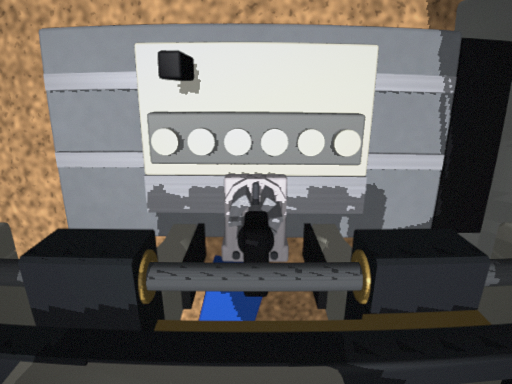

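Emit:
carry_out(
  deltas=[
    [[0,0.005,0.005,0,-0.5],[0,0.005,0.005,0,-0.5],[0,0.005,0.005,0,-0.6],[0,0.005,0.005,0,-0.65],[0,0.005,0.005,0,-0.7]],
  ],
)

```text
clock: 5.55
tool_pos: [0.5926, 0.024, 0.1063]
orientation: [-180.0, -0.0, -169.7]
force: [-0.5, 0.6, 0.4]
opening: 0.0143
gripper_force: 0.0
```

Emit:
carry_out(
  deltas=[
    [[0,0,0,0,-0.72],[0,0,0,0,-0.75],[0,0,0,0,-0.78]],
  ],
)

```text
clock: 5.85
tool_pos: [0.5926, 0.0238, 0.1063]
orientation: [-180.0, -0.0, -169.7]
force: [0.9, -1.2, -0.5]
opening: 0.0118
gripper_force: 30.0
```

Emit:
carry_out(
  deltas=[
    [[0,0,-0.015,0,-1],[0,0,-0.03,0,-1],[0,0,-0.045,0,-1],[0,0,-0.055,0,-1],[0,0,-0.055,0,-1]],
  ],
)

```text
clock: 6.35
tool_pos: [0.5924, 0.0239, 0.1175]
orientation: [-180.0, -0.0, -169.7]
force: [2.8, -1.9, -6.3]
opening: 0.0115
gripper_force: 30.0
```

Emit:
carry_out(
  deltas=[
    [[0,0,-0.005,0,-1],[0,0,-0.005,0,-1]],
  ],
)

```text
clock: 6.55
tool_pos: [0.5924, 0.0239, 0.1183]
orientation: [-180.0, -0.0, -169.7]
force: [1.8, -2.8, -5.0]
opening: 0.0118
gripper_force: 30.0
```

```bash
python3 -c "
from h import *
print(ctrl.get_obs()['tool_pos'],ctrl.get_obs()['force'])"
```

```text
[0.5924479  0.02387282 0.11834632] [ 1.77984268 -2.76182619 -5.0351068 ]
```

Emit:
carry_out(
  deltas=[
    [[0,0,-0.005,0,-1],[0,0,-0.005,0,-1]],
  ],
)

```text
clock: 6.75
tool_pos: [0.5925, 0.0239, 0.1193]
orientation: [-180.0, -0.0, -169.7]
force: [1.3, -1.5, -7.3]
opening: 0.0117
gripper_force: 30.0
```

Emit:
carry_out(
  deltas=[
    [[0,0,-0.004,0,-1],[0,0,-0.004,0,-1]],
  ],
)

```text
clock: 6.95
tool_pos: [0.5925, 0.0239, 0.1202]
orientation: [-180.0, -0.0, -169.7]
force: [1.0, -1.8, -5.9]
opening: 0.0121
gripper_force: 30.0
```

Emit:
carry_out(
  deltas=[
    [[0,0,-0.005,0,-1],[0,0,-0.005,0,-1]],
  ],
)

```text
clock: 7.15
tool_pos: [0.5925, 0.0239, 0.1212]
orientation: [-180.0, -0.0, -169.7]
force: [1.1, -1.1, -6.4]
opening: 0.0117
gripper_force: 30.0
```

Emit:
carry_out(
  deltas=[
    [[0,0,-0.005,0,-1],[0,0,-0.005,0,-1]],
  ],
)

```text
clock: 7.35
tool_pos: [0.5925, 0.0239, 0.1222]
orientation: [180.0, -0.0, -169.7]
force: [1.3, -1.5, -7.5]
opening: 0.0119
gripper_force: 30.0
```

Emit:
carry_out(
  deltas=[
    [[0,0,-0.005,0,-1],[0,0,-0.005,0,-1]],
  ],
)

```text
clock: 7.55
tool_pos: [0.5925, 0.0239, 0.1232]
orientation: [-180.0, -0.0, -169.7]
force: [0.8, -2.0, -6.4]
opening: 0.012
gripper_force: 30.0
```

Emit:
carry_out(
  deltas=[
    [[0,0,-0.005,0,-1],[0,0,-0.005,0,-1]],
  ],
)

```text
clock: 7.75
tool_pos: [0.5925, 0.0239, 0.1242]
orientation: [-180.0, -0.0, -169.7]
force: [1.0, -1.9, -6.9]
opening: 0.0119
gripper_force: 30.0
```

Emit:
carry_out(
  deltas=[
    [[0,0,-0.005,0,-1],[0,0,-0.005,0,-1]],
  ],
)

```text
clock: 7.95
tool_pos: [0.5925, 0.0239, 0.1252]
orientation: [-180.0, -0.0, -169.7]
force: [2.3, -2.8, -8.4]
opening: 0.0121
gripper_force: 30.0
```

Emit:
carry_out(
  deltas=[
    [[0,0,-0.003,0,-1],[0,0,-0.003,0,-1]],
  ],
)

```text
clock: 8.15
tool_pos: [0.5925, 0.0239, 0.1258]
orientation: [180.0, -0.0, -169.7]
force: [2.0, -2.7, -6.9]
opening: 0.0117
gripper_force: 30.0
```

Emit:
carry_out(
  deltas=[
    [[0,0,-0.004,0,-1],[0,0,-0.004,0,-1]],
  ],
)

```text
clock: 8.35
tool_pos: [0.5924, 0.024, 0.126]
orientation: [180.0, -0.0, -169.7]
force: [2.9, -2.8, -12.6]
opening: 0.0119
gripper_force: 30.0
```

Emit:
carry_out(
  deltas=[
    [[0,0,0.01,0,-1],[0,0,0.01,0,-1],[0,0,0.01,-0.015,-1],[0,0,0.01,-0.03,-1],[0,0,0.01,-0.03,-1]],
  ],
)

```text
clock: 8.85
tool_pos: [0.5926, 0.0239, 0.1248]
orientation: [-180.0, 0.0, -158.8]
force: [1.0, -2.6, -6.7]
opening: 0.0117
gripper_force: 30.0
```

Emit:
carry_out(
  deltas=[
    [[0,0,0,-0.015,-1],[0,0,0,-0.03,-1],[0,0,0,-0.045,-1],[0,0,0,-0.06,-1],[0,0,0,-0.06,-1]],
  ],
)

```text
clock: 9.35
tool_pos: [0.5926, 0.0238, 0.1247]
orientation: [-180.0, -0.0, -137.4]
force: [0.8, -2.9, -7.0]
opening: 0.012
gripper_force: 30.0
```

```bash
python3 -c "
from h import *
o=ctrl.get_obs();print(o['force'],o['moment'],o['orientation'])"
```

```text
[ 0.7952677  -2.93408469 -6.98528691] [-1.29431913 -0.38284786 -0.00547574] [-1.79988333e+02 -4.15508666e-03 -1.37362661e+02]
```

Emit:
carry_out(
  deltas=[
    [[0,0,0,-0.015,-1],[0,0,0,-0.03,-1],[0,0,0,-0.045,-1],[0,0,0,-0.06,-1],[0,0,0,-0.06,-1]],
  ],
)

```text
clock: 9.85
tool_pos: [0.5927, 0.0238, 0.1247]
orientation: [-180.0, -0.0, -115.9]
force: [0.4, -3.2, -7.6]
opening: 0.0115
gripper_force: 30.0
```

Emit:
carry_out(
  deltas=[
    [[0,0,0,-0.015,-1],[0,0,0,-0.03,-1],[0,0,0,-0.041,-1],[0,0,0,-0.047,-1],[0,0,0,-0.047,-1]],
  ],
)

```text
clock: 10.35
tool_pos: [0.5927, 0.0238, 0.1247]
orientation: [-180.0, -0.0, -99.0]
force: [1.2, -4.3, -6.8]
opening: 0.0116
gripper_force: 30.0
```

```bash
python3 -c "
from h import *
o=ctrl.get_obs();print(o['force'],o['moment'],o['orientation'])"
```

```text
[ 1.2116809  -4.29360977 -6.83552542] [-1.71671081 -0.62619643 -0.07536245] [-1.79982269e+02 -8.14989103e-03 -9.90426005e+01]
```

Emit:
carry_out(
  deltas=[
    [[0,0,0.005,0,-1],[0,0,0.01,0,-1],[0,0,0.015,0,-1],[0,0,0.015,0,-1]],
  ],
)

```text
clock: 10.75
tool_pos: [0.5927, 0.0239, 0.1215]
orientation: [-180.0, -0.0, -98.8]
force: [1.5, -4.9, -7.2]
opening: 0.012
gripper_force: 30.0
```

Emit:
carry_out(
  deltas=[
    [[0,0,0.005,0,-1],[0,0,0.005,0,-1]],
  ],
)

```text
clock: 10.95
tool_pos: [0.5927, 0.0239, 0.1205]
orientation: [-180.0, -0.0, -98.8]
force: [1.6, -4.8, -7.7]
opening: 0.0118
gripper_force: 30.0
```

Emit:
carry_out(
  deltas=[
    [[0,0,0.003,0,-1],[0,0,0.003,0,-1]],
  ],
)

```text
clock: 11.15
tool_pos: [0.5927, 0.0239, 0.1199]
orientation: [-180.0, -0.0, -98.8]
force: [1.3, -3.5, -7.0]
opening: 0.012
gripper_force: 30.0
```

Emit:
carry_out(
  deltas=[
    [[0,0,0.003,0,-1],[0,0,0.003,0,-1]],
  ],
)

```text
clock: 11.35
tool_pos: [0.5928, 0.0239, 0.1197]
orientation: [-180.0, -0.0, -98.8]
force: [1.8, -5.4, -2.9]
opening: 0.0116
gripper_force: 30.0
```

Emit:
carry_out(
  deltas=[
    [[0,0,0.001,0,-0.5],[0,0,0.001,0,0],[0,0,0.001,0,0.3],[0,0,0.001,0,0.3]],
  ],
)

```text
clock: 11.75
tool_pos: [0.5928, 0.0244, 0.1195]
orientation: [-180.0, 0.0, -98.8]
force: [-0.4, -0.1, -0.0]
opening: 0.0381
gripper_force: 0.0
```

Emit:
carry_out(
  deltas=[
    [[0,0,-0.1,0,0.3],[0,0,-0.25,0,0.3],[0,0,-0.4,0,0.3],[0,0,-0.5,0,0.3],[0,0,-0.5,0,0.3]],
  ],
)

```text
clock: 12.25
tool_pos: [0.5944, 0.0244, 0.2229]
orientation: [-179.7, 0.1, -98.8]
force: [-0.2, -0.0, 0.0]
opening: 0.0567
gripper_force: 0.0
```

```bash
python3 look.py w4.png; python3 -c "
from h import *
r=.1792;
for y in (-.05,.05): print(.5528-.052*np.cos(r)-y*np.sin(r), .0138-.052*np.sin(r)+y*np.cos(r))
for z in (.124,.138): print(ctrl.get_obs()['tool_pos'])
s=ctrl.snapshot('side');save(s,'s4.png')
r=ctrl.spot_point(s,'knob_center');print([(q['p'],np.array(q['centre'])) for q in r[:2]])
for z in (.124,.1375): print(z,proj(s,np.array([.5925,.0239,z])))"
```

```text
{'clock': 12.25, 'tool_pos': array([0.5944, 0.0244, 0.2229]), 'orientation': array([-179.6734,    0.1349,  -98.7541]), 'force': array([-0.1726, -0.0225,  0.0158]), 'opening': 0.05665192458920178}
knob_center 0.8 [258.1 189.9] [0.5922 0.0281 0.124 ]
knob_center 0.55 [326.5  88.6] [ 0.5277 -0.0451  0.124 ]
dock 0.69 [288.6 142.7] [0.5525 0.0145 0.    ]
collar 0.78 [254.9 165.5] [0.5943 0.0229 0.056 ]
collar 0.51 [287.5 144.5] [0.5581 0.0062 0.056 ]
0.5105448187800201 -0.04466793702591758
0.49272057465341135 0.05373072313424443
[0.59200431 0.02391596 0.21807721]
[0.59200431 0.02391596 0.21807721]
[(0.53, array([237.7, 179.1]))]
0.124 [242.02229581 183.92508815]
0.1375 [241.88835329 180.69791573]
```

View pics/w4.png

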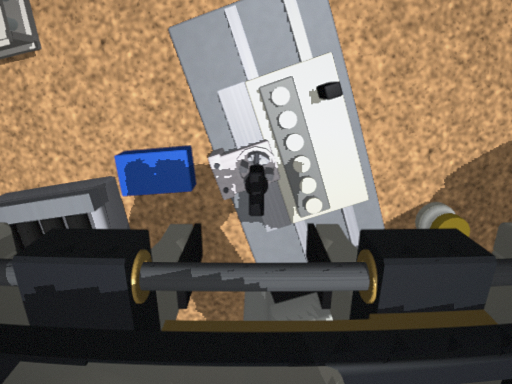

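```bash
python3 -c "
from h import *
print(delta([.5186,-.0831,.17],-169.7))"
```

```text
[0.5848 0.2818 0.2409 0.197 ]
```

Emit:
carry_out(
  deltas=[
    [[0.2,0.1,0,0.1,-1],[0.4,0.2,0.1,0.1,-1],[0.585,0.282,0.24,0.1,-1],[0.585,0.282,0.24,0.1,-1],[0.585,0.282,0.24,0.1,-1]],
  ],
)

```text
clock: 13.1
tool_pos: [0.518, -0.0841, 0.1704]
orientation: [179.9, -0.1, -135.1]
force: [0.8, 0.3, 0.4]
opening: 0.0227
gripper_force: 0.0
```

Emit:
carry_out(
  deltas=[
    [[0,0,0,0.097,-1],[0,0,0,0.097,-1],[0,0,0,0.097,-1],[0,0,0,0.097,-1],[0,0,0,0.097,-1]],
  ],
)

```text
clock: 13.6
tool_pos: [0.5199, -0.0824, 0.1714]
orientation: [-180.0, 0.0, -169.6]
force: [0.2, 0.5, 0.2]
opening: 0.0002
gripper_force: 0.0
```

```bash
python3 look.py w5.png; python3 -c "
from h import *
o=ctrl.get_obs();print(o['tool_pos'],o['orientation'],o['opening'],delta([.5186,-.0831,.046],-169.7))"
```

```text
{'clock': 13.6, 'tool_pos': array([ 0.5199, -0.0824,  0.1714]), 'orientation': array([-179.9932,    0.0401, -169.6281]), 'force': array([0.2309, 0.4684, 0.246 ]), 'opening': 0.00020820713046565035}
knob_center 0.39 [376.8 325.5] [0.6008 0.0321 0.124 ]
tray_post 0.75 [298.7 179.7] [ 0.512  -0.0432  0.055 ]
dock 0.74 [336.5 208.3] [0.5505 0.0159 0.    ]
[ 0.51923432 -0.08284077  0.17123502] [-1.79996538e+02  1.02691247e-02 -1.69481686e+02] 0.0004642380939656614 [ 3.400e-03 -7.000e-04  6.262e-01  6.000e-04]
```

View pics/w5.png

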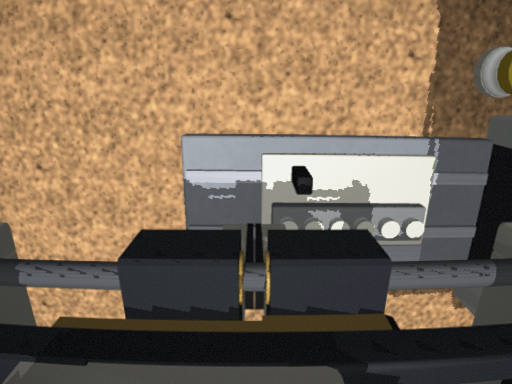

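Emit:
carry_out(
  deltas=[
    [[0,0,0.2,0,-1],[0,0,0.4,0,-1],[0,0,0.55,0,-1],[0,0,0.626,0,-1],[0,0,0.626,0,-1]],
  ],
)

```text
clock: 14.35
tool_pos: [0.5174, -0.0833, 0.0437]
orientation: [180.0, -0.3, -169.6]
force: [-0.2, 0.2, 0.0]
opening: 0.0008
gripper_force: 0.0
```

Emit:
carry_out(
  deltas=[
    [[0,0.02,0,0,-1],[0,0.04,0,0,-1],[0,0.06,0,0,-1],[0,0.06,0,0,-1]],
  ],
)

```text
clock: 14.75
tool_pos: [0.5173, -0.0706, 0.0469]
orientation: [180.0, 0.1, -169.6]
force: [0.9, -0.1, 0.0]
opening: 0.0002
gripper_force: 0.0
```

Emit:
carry_out(
  deltas=[
    [[0,0.02,0,0,-1],[0,0.04,0,0,-1],[0,0.06,0,0,-1],[0,0.08,0,0,-1]],
  ],
)

```text
clock: 15.15
tool_pos: [0.5143, -0.0553, 0.0463]
orientation: [-180.0, 0.0, -169.7]
force: [1.2, -2.7, 3.3]
opening: 0.0005
gripper_force: 1.7
```

Emit:
carry_out(
  deltas=[
    [[0,0.02,0,0,-1],[0,0.04,0,0,-1],[0,0.06,0,0,-1],[0,0.08,0,0,-1]],
  ],
)

```text
clock: 15.55
tool_pos: [0.5114, -0.0394, 0.0461]
orientation: [-180.0, 0.0, -169.7]
force: [1.9, -1.8, 3.5]
opening: 0.0003
gripper_force: 1.7
```

```bash
python3 look.py w6.png; python3 -c "
from h import *
s=ctrl.snapshot('side');save(s,'s6.png')
c=s['color'][130:240,180:340];w=cv2.imread('pics/w6.png')
a=cv2.resize(c[:,:,::-1],(400,275));b=cv2.resize(w,(400,300))
cv2.imwrite('pics/m6.png',np.hstack([np.vstack([a,np.zeros((25,400,3),np.uint8)]),b]))
o=ctrl.get_obs();print(o['tool_pos'],o['force'],o['moment'])
r=ctrl.spot_point(s,'tray_post');print([(q['p'],atz(s,q['centre'],.055)) for q in r[:2]])"
```

```text
{'clock': 15.55, 'tool_pos': array([ 0.5114, -0.0394,  0.0461]), 'orientation': array([-179.9987,    0.0338, -169.694 ]), 'force': array([ 1.8671, -1.8121,  3.4765]), 'opening': 0.0002631108250122445}
[ 0.51054929 -0.03973689  0.0455445 ] [-0.40703233 -0.57794626 -0.19002399] [ 0.02001189 -0.01887052 -0.02476496]
[(0.96, array([ 0.50943608, -0.0166695 ,  0.055     ]))]
```

View pics/m6.png

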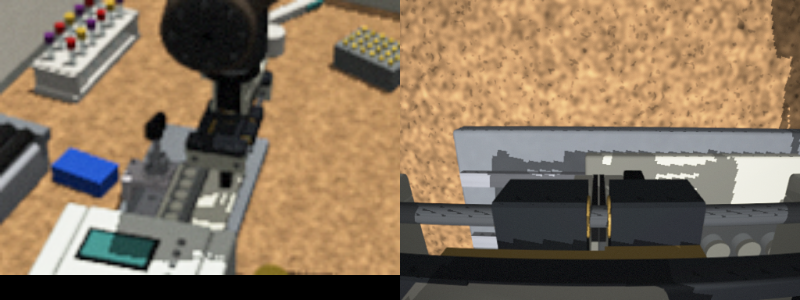

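Emit:
carry_out(
  deltas=[
    [[0,0.025,0,0,-1],[0,0.05,0,0,-1],[0,0.075,0,0,-1],[0,0.1,0,0,-1],[0,0.125,0,0,-1]],
  ],
)

```text
clock: 16.4
tool_pos: [0.5064, -0.0148, 0.0459]
orientation: [-180.0, -0.0, -169.7]
force: [-0.1, -2.8, -1.8]
opening: 0.0006
gripper_force: 1.3
```

Emit:
carry_out(
  deltas=[
    [[0,0.025,0,0,-1],[0,0.05,0,0,-1],[0,0.075,0,0,-1],[0,0.1,0,0,-1],[0,0.125,0,0,-1]],
  ],
)

```text
clock: 16.9
tool_pos: [0.5021, 0.0098, 0.046]
orientation: [180.0, -0.0, -169.7]
force: [0.1, -2.9, -1.0]
opening: 0.0005
gripper_force: 1.3
```

```bash
python3 -c "
from h import *
o=ctrl.get_obs();print(o['tool_pos'],o['force'])
for n in ('side','scene'):
  s=ctrl.snapshot(n);r=ctrl.spot_point(s,'tray_post');print([(q['p'],atz(s,q['centre'],.055)) for q in r[:2]])"
```

```text
[0.50208077 0.00983941 0.04595575] [ 0.09371396 -2.90495023 -1.00930372]
[]
[(0.83, array([0.48563646, 0.04547708, 0.055     ]))]
```

Emit:
carry_out(
  deltas=[
    [[0,0.02,0,0,-1],[0,0.04,0,0,-1],[0,0.06,0,0,-1],[0,0.06,0,0,-1]],
  ],
)

```text
clock: 17.5
tool_pos: [0.5001, 0.0218, 0.046]
orientation: [180.0, 0.0, -169.7]
force: [0.7, 0.4, 0.3]
opening: 0.0003
gripper_force: 0.0
```

Emit:
carry_out(
  deltas=[
    [[0,0.01,0,0,-1],[0,0.02,0,0,-1],[0,0.02,0,0,-1]],
  ],
)

```text
clock: 17.8
tool_pos: [0.4994, 0.0254, 0.046]
orientation: [180.0, 0.0, -169.7]
force: [0.1, -0.6, 0.7]
opening: 0.0003
gripper_force: 0.4
```

Emit:
carry_out(
  deltas=[
    [[0,0.01,0,0,-1],[0,0.02,0,0,-1],[0,0.02,0,0,-1]],
  ],
)

```text
clock: 18.1
tool_pos: [0.4986, 0.0294, 0.046]
orientation: [180.0, 0.0, -169.7]
force: [1.6, -0.6, -0.2]
opening: 0.0005
gripper_force: 0.6
```

Emit:
carry_out(
  deltas=[
    [[0,0.01,0,0,-1],[0,0.01,0,0,-1]],
  ],
)

```text
clock: 18.3
tool_pos: [0.4982, 0.0313, 0.046]
orientation: [180.0, 0.0, -169.7]
force: [0.9, -0.0, 0.6]
opening: 0.0004
gripper_force: 0.6
```

Emit:
carry_out(
  deltas=[
    [[0,0.01,0,0,-1],[0,0.015,0,0,-1],[0,0.015,0,0,-1]],
  ],
)

```text
clock: 18.6
tool_pos: [0.4979, 0.0329, 0.0461]
orientation: [-179.9, -0.0, -169.7]
force: [5.2, -11.9, -1.3]
opening: 0.0002
gripper_force: 5.8
```

```bash
python3 -c "
from h import *
o=ctrl.get_obs();print(o['tool_pos'],o['force'])
for n in ('scene',):
  s=ctrl.snapshot(n);r=ctrl.spot_point(s,'tray_post');print([(q['p'],atz(s,q['centre'],.055)) for q in r[:2]])"
```

```text
[0.49793329 0.0328861  0.04605642] [  5.22466101 -11.9403091   -1.34675857]
[(0.56, array([0.48860367, 0.06882765, 0.055     ])), (0.53, array([0.59441785, 0.03345436, 0.055     ]))]
```

Emit:
carry_out(
  deltas=[
    [[0,0.005,0,0,-1],[0,0.005,0,0,-1]],
  ],
)

```text
clock: 18.9
tool_pos: [0.4978, 0.0331, 0.0461]
orientation: [-179.9, -0.0, -169.7]
force: [8.6, -16.7, -1.4]
opening: 0.0008
gripper_force: 8.7
```

Emit:
carry_out(
  deltas=[
    [[0,-0.05,0,0,-1],[0,-0.15,0,0,-1],[0,-0.25,0,0,-1],[0,-0.25,-0.1,0,-1],[0,-0.25,-0.3,0,-1]],
  ],
)

```text
clock: 19.4
tool_pos: [0.5039, -0.0152, 0.1038]
orientation: [-180.0, -0.4, -169.8]
force: [0.8, 0.7, 1.0]
opening: 0.0005
gripper_force: 0.0
```

Emit:
carry_out(
  deltas=[
    [[0,0,-0.2,0,-1],[0,0,-0.4,0,-1],[0,0,-0.6,0,-1],[0,0,-0.6,0,-1],[0,0,-0.6,0,-1]],
  ],
)

```text
clock: 19.9
tool_pos: [0.5064, -0.0138, 0.2266]
orientation: [179.9, 0.1, -169.7]
force: [-0.1, -0.4, -0.9]
opening: 0.0004
gripper_force: 0.0
```

```bash
python3 look.py w7.png; python3 -c "
from h import *
s=ctrl.snapshot('scene');r=ctrl.spot_point(s,'tray_post');print([(q['p'],atz(s,q['centre'],.055)) for q in r[:2]])
r=ctrl.spot_point(s,'knob_center');print([(q['p'],q['centre'],atz(s,q['centre'],.138)) for q in r[:2]])
w=cv2.imread('pics/w7.png');a=cv2.resize(s['color'][120:240,220:380][:,:,::-1],(400,300))
cv2.imwrite('pics/m7.png',np.hstack([a,cv2.resize(w,(400,300))]))"
```

```text
{'clock': 19.9, 'tool_pos': array([ 0.5064, -0.0138,  0.2266]), 'orientation': array([ 179.9286,    0.1045, -169.706 ]), 'force': array([-0.069 , -0.3909, -0.8676]), 'opening': 0.0004402439491827348}
tray_post 0.68 [320.9 164.5] [0.4923 0.0559 0.055 ]
dock 0.57 [269.8 197.1] [0.556  0.0159 0.    ]
[(0.85, array([0.49703576, 0.06420623, 0.055     ]))]
[(0.56, [282.9, 184.2], array([0.59191257, 0.02022497, 0.138     ]))]
```

View pics/m7.png

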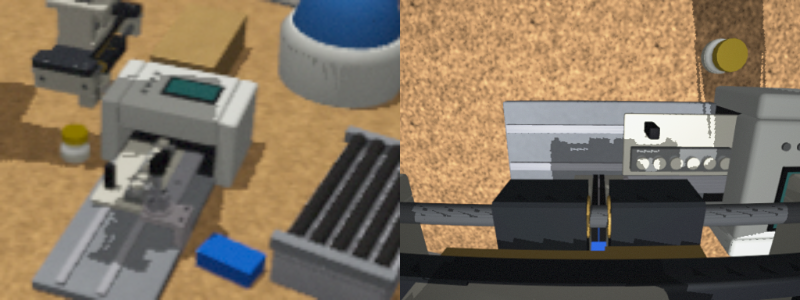

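```bash
python3 -c "
from h import *
print(ctrl.close_job())"
```

```text
the job is handed in; nothing more can be done
None
```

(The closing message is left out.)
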